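Lap two roof strips on a bird house

TASK

Finish dry-laying the wooden strips on the sloping bird house roof, between its side boards. First slide the loose strip that is already on the roof down the slope, without lifting it off, until its lower edge is straight along the lower pair of pencil lines on the side boards; then lay the strip from the wooden offcut over it, with its lower edge straight along the upper pair of lines. Leave both lying flat in their lapped courses, and leave the brush jar, palette and glue bottle where they are.

Things in the scene. Friction and masses are not known exactly. Their poses are not given: they have to be found in the camera images.
- deck: Roof deck of a small wooden bird house fixed on the table: painted white, 182 mm along the slope, 222 mm wide, falling towards the robot at 18 degrees. Origin mid-width on its upper surface, 90 mm up from the lower (eave) edge, 103 mm above the table; x up the slope, y along the eave to the left seen from the robot, z out of the surface. Plywood side boards 15 mm wide, 13 mm high run up both sides, 192 mm apart.
- first_course_center (a point): Centre of the strip glued at the eave, equal to the loose ones (60 x 150 x 5 mm): lower edge at deck x = -90 mm and propped up, upper edge on the deck at x = -31 mm, so that it is tilted 9.5 degrees against the deck. Axes as the deck's. Each course showing 30 mm of the one below lies parallel to it, upper edge on the deck, 30.4 mm further up along deck x.
- lower_lines (a point): Midway between the two lower pencil lines (thin, dark, across the tops of the side boards, one each side), at deck x = -59 mm, z = 13 mm; axes as the deck's. A strip with its lower edge on these lines has its centre at deck x = -29.6 mm, z = 7.4 mm. Good to 5 mm along x and 0.06 rad of skew.
- upper_lines (a point): The same for the two upper pencil lines, at deck x = -29 mm, z = 13 mm; axes as the deck's. A strip with its lower edge on these lines, lapped over the strip below, has its centre at deck x = 0.8 mm, z = 7.4 mm. Good to 5 mm along x and 0.06 rad of skew.
- lower_strip_center (a point): Centre of the plain wooden strip loose on the roof, 8 to 24 mm too far up, somewhat askew: 60 mm (its x, up the slope), 150 mm (y), 5 mm thick (z; point half-way), 28 to 46 g. Its lower part rests on the glued strip, its upper edge face stands on the bare deck and can be pushed there; it stays by friction where it is left.
- upper_strip_center (a point): Centre of the other, equal strip (60 mm along its x, 150 mm y, 5 mm z; point half-way; 28 to 46 g; either face and either long edge will do). It lies loose and flat on the offcut, underside 18 mm above the table, its long edges overhanging the offcut by 12 mm each.
- offcut: Fixed dark wooden offcut 36 mm (x) by 100 mm (y) by 18 mm high, origin at the centre of its underside on the table. It stands to one side of the bird house, left or right.
- brush_jar: Glass jar with paint brushes, 74 mm in diameter, 170 mm high with the brushes, loose; origin at the centre of its underside. Leave alone.
- palette: Flat white paint palette 90 by 150 by 10 mm, loose, origin at the centre of its underside. Leave alone.
- glue: White glue bottle, 44 mm in diameter, 120 mm high, loose, origin at the centre of its underside. Leave alone.
Not all that is in view belongs to the job. Leave any blue or grey look-alike of the part that bears upper_strip_center alone. What is shaped like the part that bears lower_strip_center but green is not meant.

How it is judged:
By the outcome, as a careful person would: the job done as asked, in the order asked, and still so for the second after the job is handed in, with the robot touching nothing.
It also fails if it takes over 54 s, if anything falls off the work surface, if the arm or the gripper's body presses on something with over 40 N, if the wrist force passes 120 N, or if a joint passes its speed limit or range.

ROBOT

A 7-joint arm with a two-finger parallel gripper is mounted at the origin on the work surface. World frame = base frame: x ahead of the robot, y to its left, z up, the work surface at z = 0. Lengths are in mm, angles in rad, forces in N, time in s.
With the tool pointing down it reaches from about 400 to 900 mm from the base axis. Payload 5.5 kg.
Tool frame: the origin (TCP) lies on the front face of the gripper's body, between the roots of the fingers; the fingertips stand 66 mm ahead of it and the grasp point (between the pads) lies 47 mm ahead of it (tip_reach is the distance from the TCP to the fingertips, in mm); z points along the fingers, x is the direction in which the jaws open and shut, and the axes are right-handed (so a half turn about z gives the same grasp; the last joint's range is limited). The gripper opens to 92 mm and grips with 3 to 60 N. Pads are 19 mm wide; open, the fingers measure 130 mm over their backs; the gripper's body (75 mm by 190 mm) begins 47 mm behind the grasp point.
Start: joints at [-0.855, 0.501, -0.427, 1.55, 0.221, 1.138, -0.21], TCP at [284.331, 584.512, 292.229] pointing down, gripper open.
Joint ranges: [-2.88, 2.88], [-0.31, 2.03], [-1.54, 1.56], [0.2, 2.42], [-1.41, 4.55], [0.19, 2.02], [-2.57, 2.57]. Speed limits (rad/s): [2.57, 2.57, 3.14, 3.14, 3.14, 3.14, 3.14].

INTERFACE

Orientations are given as a unit quaternion [w, x, y, z].
In Python, from bench import move_to, movel, move_j, let_go, clamp, dwell, ik, get_obs, snapshot, MotionError, finish_job, tip_reach gives the robot as it stands. The module is installed in compiled form; this text tells all that it offers. Calls block until the motion is done:
- move_to(position, orientation): joint-space move of the TCP to a pose.
- movel(position, attitude=None, v=150, guard=None): straight line of the TCP; attitude=None keeps the orientation; v is the mean speed in mm/s. With guard (N) it stops when the force on the tool has changed by that much, and returns True; else False.
- move_j(angles): joint-space move.
- let_go() and clamp(): open the fingers fully, or close them until they stop; the grip force is fixed at half the most.
- dwell(seconds).
- ik(position, orientation): joint angles nearest the present ones, or None.
- get_obs(): the state.
- snapshot(name): name is "scene" or "top" or "wrist"; returns a dict with "frame" (480x640x3 uint8, blue, green, red), "depth" (480x640 float32, mm along the optical axis (not along the pixel's ray), 0 where there is no reading), "camera_matrix" (3x3 intrinsics, pixels), "R" (3x3) and "t" (3): a world point X has camera coordinates R X + t. Camera axes: x right, y down, z forward; pixel columns grow to the right and rows downward; lengths in mm; the calibration is good to about 2 mm. A picture is of the moment at which its call begins.
A pose or a line that the arm cannot do raises MotionError and nothing moves.
- finish_job(): hands the job in, once; it reports no verdict.
The state is a dict: "time": time; "joints": joint angles; "dq": joint speeds; "joint_torque": joint torques, N m; "tcp_pos": TCP position; "tcp_rot": TCP orientation; "ft_force": force on the tool from outside, world axes, zero at the start; "ft_torque": the same for the moment, N m; "opening": finger opening in mm.
Only numpy, scipy, OpenCV 4.12 (cv2) and the standard library are available. Lean on these libraries where they do the work, as an engineer would, in place of code of your own. Each camera call takes 0.05 s, during which the arm holds its last target. There are 200 camera calls.

## Working session

There is one attempt and no reset: what is moved stays moved. The work goes in short steps, each a Python script; the robot and the scene stay as the last script left them, time stands still between calls to the robot, and variables do not carry over. Pictures are saved under pics/ and viewed, about 8 in all and at most 12, crops included, and the job is handed in when it is done.

```bash
mkdir -p pics; ls; python3 - <<'E'
from bench import *
import cv2,numpy as np,pickle
o=get_obs();print(o)
for n in("scene","top"):
    s=snapshot(n);cv2.imwrite(f"pics/{n}0.png",s["frame"]);pickle.dump(s,open(f"{n}0.pkl","wb"));print(n,s["camera_matrix"],s["R"],s["t"])
E
```

```text
pics
{'time': 0.0, 'joints': array([-0.8548163 ,  0.50186956, -0.42674945,  1.55146036,  0.22080068,
        1.13829872, -0.21033553]), 'dq': array([ 1.32140572e-04,  4.40792412e-04, -1.06592403e-05, -7.15947981e-04,
        5.44521962e-04, -3.73499753e-04, -5.41474792e-04]), 'joint_torque': array([-6.49405069e-05, -5.66603279e+01, -5.81650391e+00, -2.79117322e+01,
       -6.87438576e-02,  3.09514801e-02,  1.79762274e-04]), 'tcp_pos': array([284.16488512, 583.94792231, 291.15661797]), 'tcp_rot': array([ 5.04050206e-04,  8.47785097e-01,  5.30338992e-01, -8.53648955e-04]), 'ft_force': array([0.49981582, 0.05666259, 0.92644882]), 'ft_torque': array([ 0.01394493,  0.00612574, -0.02516124]), 'opening': 91.853986406201}
scene [[497.2880233    0.         330.72227586]
 [  0.         497.2880233  231.61716272]
 [  0.           0.           1.        ]] [[ 0.23146731  0.97282197  0.00634774]
 [ 0.68217424 -0.15765351 -0.71399137]
 [-0.69358575  0.16959593 -0.70012573]] [-142.92279097 -310.70517447 1505.74568063]
top [[477.94776844   0.         321.46852793]
 [  0.         477.94776844 236.71699073]
 [  0.           0.           1.        ]] [[ 1.31082048e-01 -9.91371489e-01 -2.58594249e-04]
 [-9.63514500e-01 -1.27337306e-01 -2.35425188e-01]
 [ 2.33360890e-01  3.11091751e-02 -9.71892440e-01]] [ -45.56947467  564.43205573 1009.11947574]
```

View pics/top0.png

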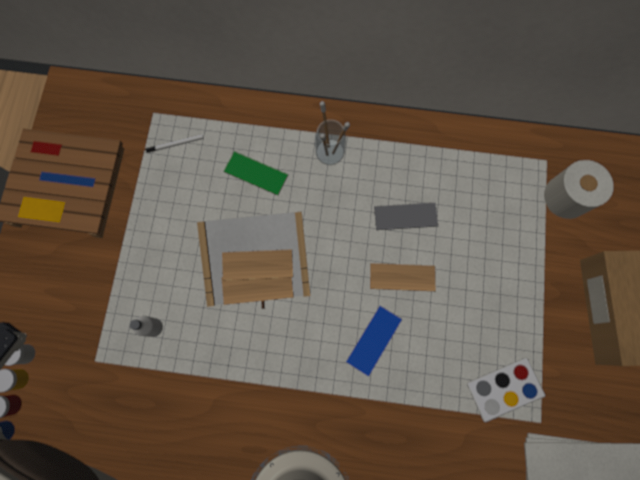

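View pics/scene0.png

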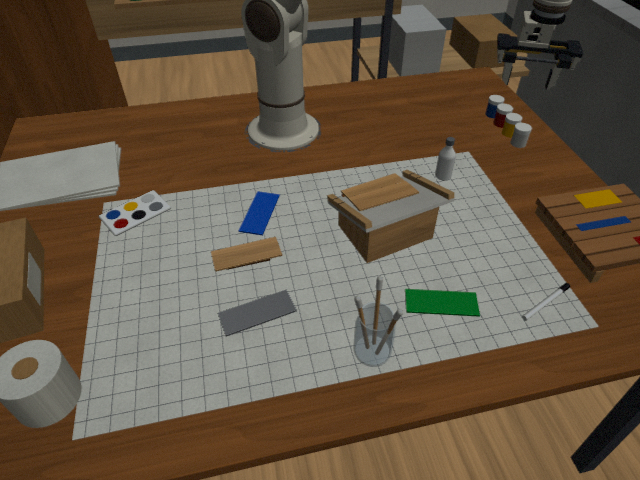

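Top view: the loose strip and the glued eave strip are on the roof around (258,277), the roof is at about (255,258), and the side boards are at (206,263) and (304,254).

Candidates for the upper strip, by top pixel:
- Plain wood on the offcut at (403,278). This is my choice, because it is raised, wood-coloured and beside the house.
- Grey at (406,216), blue at (374,340) and green at (256,172). These are decoys.

Next I'll take rough positions from depth, then close wrist views.

```bash
cat > h.py <<'E'
from bench import *
import cv2,numpy as np,pickle
from scipy.spatial.transform import Rotation as Rn
def ray(s,u,v):
    K=s["camera_matrix"];R=s["R"]
    d=R.T@np.linalg.solve(K,[u,v,1.]);return -R.T@s["t"],d
def at_z(s,u,v,z):
    c,d=ray(s,u,v);return c+d*(z-c[2])/d[2]
def on_plane(s,u,v,p,n):
    c,d=ray(s,u,v);return c+d*(np.dot(np.subtract(p,c),n)/np.dot(d,n))
def dep(s,u,v):
    c,d=ray(s,u,v);D=s["depth"][int(v)-1:int(v)+2,int(u)-1:int(u)+2];D=D[D>0]
    return c+d*np.median(D) if len(D) else None
def proj(s,X):
    p=s["camera_matrix"]@(s["R"]@np.asarray(X)+s["t"]);return p[:2]/p[2]
def quat(Rm):
    q=Rn.from_matrix(Rm).as_quat();return [q[3],q[0],q[1],q[2]]
def rot(o): return Rn.from_quat([o[1],o[2],o[3],o[0]]).as_matrix()
def down(a):  # jaws axis at yaw a, pointing down
    x=np.array([np.cos(a),np.sin(a),0]);z=np.array([0,0,-1.]);return quat(np.c_[x,np.cross(z,x),z])
E
python3 - <<'E'
from h import *
s=pickle.load(open("top0.pkl","rb"))
for u,v in [(199,222),(210,304),(298,213),(307,294),(258,235),(258,263),(258,290),(372,264),(434,265),(434,291),(371,288),(403,278),(330,150),(150,327),(146,327),(506,390),(256,172),(406,216)]:
    print((u,v),np.round(dep(s,u,v),1))
o=get_obs();w=snapshot("wrist");R=rot(o["tcp_rot"])
c=-w["R"].T@w["t"];print("cam in tcp",R.T@(c-o["tcp_pos"]),"\n",R.T@w["R"].T,w["camera_matrix"])
E
```

```text
(199, 222) [545.5 286.6 141.5]
(210, 304) [382.8 244.4  89.4]
(298, 213) [592.6  82.5 141.1]
(307, 294) [431.   42.3  88.9]
(258, 235) [539.3 162.7 117.9]
(258, 263) [480.8 154.4 107.6]
(258, 290) [425.4 147.3  92.3]
(372, 264) [527.1 -94.3  22.7]
(434, 265) [ 547.9 -241.3    2.1]
(434, 291) [ 486.8 -246.2    1. ]
(371, 288) [471.7 -98.2  20.5]
(403, 278) [ 503.7 -168.2   24.5]
(330, 150) [766.8  35.5  89.6]
(150, 327) [318.7 365.2  77.1]
(146, 327) [317.6 370.9  84.8]
(506, 390) [ 287.9 -418.8    8.4]
(256, 172) [722.  212.4   5.7]
(406, 216) [ 658.4 -164.7    4.2]
cam in tcp [  0.22524908 -84.4578668  -93.72903986] 
 [[ 9.99999896e-01  3.94364475e-04  2.28862376e-04]
 [-4.45212505e-04  9.52862486e-01  3.03402184e-01]
 [-9.84233292e-05 -3.03402255e-01  9.52862562e-01]] [[352.86549352   0.         320.96825734]
 [  0.         352.86549352 240.54438036]
 [  0.           0.           1.        ]]
```

```bash
python3 - <<'E'
from h import *
yaw=0.249; e=np.array([np.cos(yaw),np.sin(yaw),0])
for back,z in ((70,300),(60,280),(50,300),(30,300)):
    p=np.array([478,162,z])-back*e; q=down(yaw+np.pi/2)
    j=ik(p,q); q2=down(yaw-np.pi/2); print(back,z,j if j is None else np.round(j,2))
    if j is not None: break
move_to(p,q)
s=snapshot("wrist");pickle.dump(s,open("w1.pkl","wb"));cv2.imwrite("pics/w1.png",s["frame"])
print(get_obs()["time"],p)
p=np.array([503,-168,250])-[60,0,0];print(ik(p,down(np.pi/2)),ik(p,down(np.pi/2+.07)))
E
```

```text
70 300 [-0.03  0.09 -0.38  2.05  0.04  1.01  1.38]
1.875 [410.15884612 144.74955537 300.        ]
[ 0.36912961  0.21015371 -0.07117257  2.0322372   0.01894224  0.89980569
  1.8585357 ] [ 0.37290179  0.21028543 -0.07541066  2.03211396  0.0200796   0.89987168
  1.92745784]
```

View pics/w1.png

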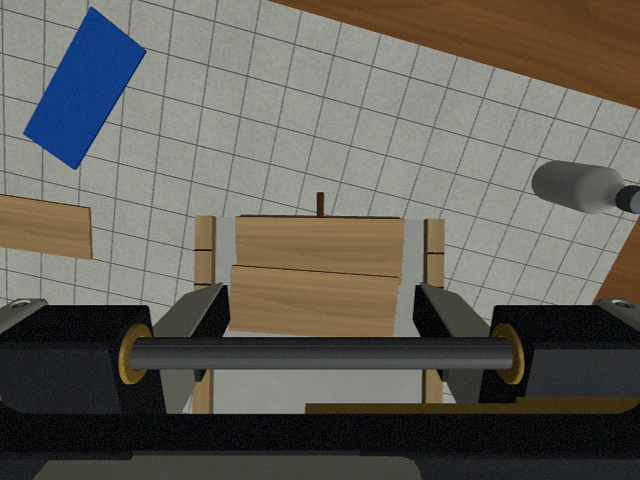

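The wrist view shows the roof with the eave at the top of the image (perch at (320,203)). The lower pencil lines are at (204,250) and (434,254). The loose strip's lower edge runs (231,267)-(400,277), and its upper edge is at about (229,330)-(395,337). I'll look at an enlarged crop.

```bash
python3 - <<'E'
from h import *
s=pickle.load(open("w1.pkl","rb"))
c=s["frame"][205:345,190:450];c=cv2.resize(c,None,fx=3,fy=3,interpolation=cv2.INTER_CUBIC)
cv2.imwrite("pics/w1c.png",np.clip(c*1.5,0,255))
E
```

```text
[ WARN:0@0.082] global loadsave.cpp:1063 imwrite_ Unsupported depth image for selected encoder is fallbacked to CV_8U.
```

View pics/w1c.png

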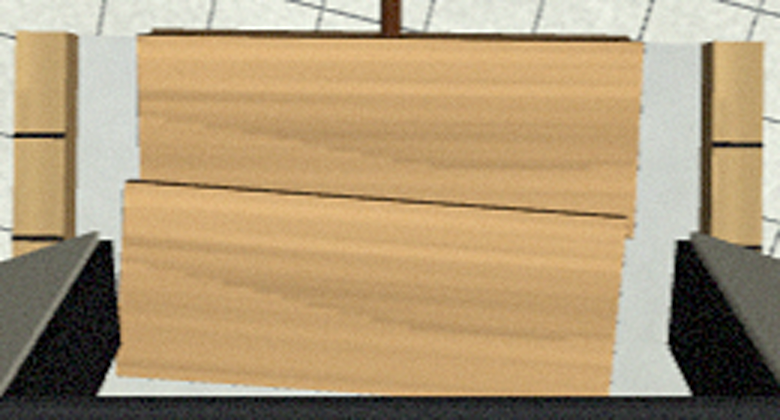

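```bash
cat >> h.py <<'E'
P=np.radians(18)
def deckR(yaw): # columns: deck axes in world
    return Rn.from_euler('z',yaw).as_matrix()@np.array([[np.cos(P),0,-np.sin(P)],[0,1,0],[np.sin(P),0,np.cos(P)]])
def fitdeck(s,D,px,free=False):
    from scipy.optimize import least_squares
    def f(p):
        O=np.array([p[0],p[1],p[3] if free else 103.]);R=deckR(p[2])
        return np.ravel([proj(s,O+R@d)-q for d,q in zip(D,px)])
    r=least_squares(f,[480,162,.249,103.][:4 if free else 3]);return r.x,r.fun
E
python3 - <<'E'
from h import *
s=pickle.load(open("w1.pkl","rb"))
cc=lambda a:np.array([190+(a[0]+.5)/3-.5,205+(a[1]+.5)/3-.5])
D=[(-59,-96,13),(-59,-111,13),(-59,96,13),(-59,111,13),(-29,-111,13),(-29,111,13)]
px=[cc(a) for a in [(66,134.5),(13.5,134.5),(711,145),(763,145),(13,239),(763,248)]]
for fr in(False,True):
    x,r=fitdeck(s,D,px,fr);print(x,np.abs(r).max())
x,_=fitdeck(s,D,px)
O=np.array([x[0],x[1],103.]);R=deckR(x[2]);np.savez("deck.npz",O=O,R=R,yaw=x[2])
print("glued corners expect vs seen",[np.round((proj(s,O+R@np.array(d))-[190,205])*3,0) for d in [(-88.6,-75,14.9),(-88.6,75,14.9)]])
# strip top surface plane in deck frame: normal (sin9.5,0,cos9.5); through centre + 2.5n shifts parallel to deck x
t=np.radians(9.5);n=np.array([np.sin(t),0,np.cos(t)])
nom=np.array([-29.6,0,7.4])+2.5*n
for dx in(0,8,16,24):
    pts=[R.T@(on_plane(s,*cc(a),O+R@(nom+[dx,0,0]),R@n)-O) for a in [(128,181),(628,216),(117,377),(609,397)]]
    m=np.mean(pts,0);print(dx,np.round(pts,1).tolist(),"mean",np.round(m,1),"centre dx",m[0]-nom[0])
# offcut strip from same view & deck plane from depth
d=dep(s,225,217) ;print("bare deck",R.T@(d-O), "side board", R.T@(dep(s,204,235)-O))
E
```

```text
[4.89147866e+02 1.65018541e+02 2.35446156e-01] 0.8142210589924161
[4.88886419e+02 1.64956736e+02 2.35443440e-01 1.03773941e+02] 0.7252881686671913
glued corners expect vs seen [array([136.,  36.]), array([643.,  43.])]
0 [[-45.9, -77.5, 12.7], [-37.4, 71.7, 11.2], [14.8, -82.4, 2.5], [19.3, 68.7, 1.8]] mean [-12.3  -4.9   7. ] centre dx 16.8875395224557
8 [[-46.0, -77.1, 14.0], [-37.5, 71.4, 12.6], [14.5, -82.0, 3.9], [18.9, 68.4, 3.2]] mean [-12.5  -4.8   8.4] centre dx 16.651722195337253
16 [[-46.1, -76.8, 15.4], [-37.6, 71.1, 14.0], [14.1, -81.7, 5.3], [18.5, 68.1, 4.6]] mean [-12.8  -4.8   9.8] centre dx 16.41590486821882
24 [[-46.2, -76.5, 16.7], [-37.8, 70.8, 15.3], [13.8, -81.3, 6.7], [18.1, 67.8, 6.0]] mean [-13.   -4.8  11.2] centre dx 16.18008754110038
bare deck [-89.44524926 -87.94850638   0.31554621] side board [ -72.2702167  -102.70794434   13.82427735]
```

```bash
cat >> h.py <<'E'
try:
    _d=np.load("deck.npz");O=_d["O"];DR=_d["R"];yaw=float(_d["yaw"])
except Exception: pass
def W(p): return O+DR@np.asarray(p,float)
def Dk(w): return DR.T@(np.asarray(w)-O)
QD=lambda:quat(np.c_[DR[:,1],DR[:,0],-DR[:,2]])
E
python3 - <<'E'
from h import *
q=QD();x0=45
move_to(W([x0,-3,66+35]),q)
movel(W([x0,-3,66+6]),v=120)
hit=movel(W([x0,-3,66-4]),v=15,guard=5)
o=get_obs();h=Dk(o["tcp_pos"]);print("touch",hit,h,o["time"])
zt=h[2]+1.8;np.save("zt.npy",zt)
movel(W([x0,-3,zt]),v=60)
f0=get_obs()["ft_force"]
movel(W([14.5,-3,zt]),v=40)
o=get_obs();print(Dk(o["tcp_pos"]),DR.T@(o["ft_force"]-f0),o["time"])
s=snapshot("wrist");pickle.dump(s,open("w2.pkl","wb"))
c=s["frame"]
cv2.imwrite("pics/w2.png",np.clip(c*1.4,0,255).astype(np.uint8))
E
```

```text
touch True [45.27707168 -3.04554386 65.32372819] 3.3833
[14.88269138 -2.92695416 67.2080575 ] [-0.88041459 -1.36145017  1.89757667] 4.5417
```

View pics/w2.png

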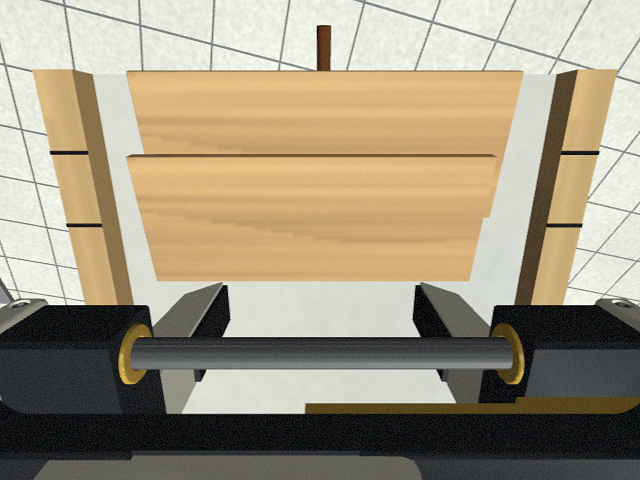

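The strip is now square. Its lower edge runs (128,156)-(496,155), its upper edge is at about row 280, and the lower lines are at rows 153, left (50-87) and right (561-599). Next I'll measure it in deck coordinates.

```bash
cat >> h.py <<'E'
T=np.radians(9.5);NS=np.array([np.sin(T),0,np.cos(T)])
def strip_pts(s,px,nom):
    """top-surface corners px -> deck frame, iterating the sliding shift"""
    dx=0;nom=np.asarray(nom,float)+2.5*NS
    for _ in range(3):
        pts=np.array([Dk(on_plane(s,*a,W(nom+[dx,0,0]),DR@NS)) for a in px]);dx=pts.mean(0)[0]-nom[0]
    return pts,dx
E
python3 - <<'E'
from h import *
s=pickle.load(open("w2.pkl","rb"))
# rows of the dark line / edges: profile minima
g=cv2.cvtColor(s["frame"],cv2.COLOR_BGR2GRAY).astype(float)
for nm,c0,c1,r0,r1 in(("LL",56,84,145,162),("LR",566,594,145,162),("UL",72,98,217,234),("UR",553,577,217,234),("edgeL",150,220,145,165),("edgeR",400,480,145,165),("upL",165,215,270,292),("upR",430,465,270,292)):
    p=g[r0:r1,c0:c1].mean(1);print(nm,r0+p.argmin(),r0+np.abs(np.diff(p)).argmax()+.5,np.round(p).astype(int))
print("line deck pts",[np.round(Dk(on_plane(s,u,v,W([0,0,13]),DR[:,2])),1) for u,v in((68,152.7),(580,152.5),(84,225),(564,225))])
pts,dx=strip_pts(s,[(128,156),(496,155.5),(158,280.5),(470,280)],[-29.6,0,7.4]);print(np.round(pts,1),dx)
E
```

```text
LL 153 154.5 [126 126 126 126 130 108  24  15  14  43 132 128 127 126 127 127 126]
LR 154 154.5 [127 126 127 127 130 109  24  18  18  10 133 129 126 127 126 127 126]
UL 226 226.5 [126 126 126 126 127 131  77  20  16  12 105 129 127 126 126 126 127]
UR 226 226.5 [128 127 127 128 128 133  78  22  19  18  77 131 128 127 127 126 127]
edgeL 155 153.5 [125 126 126 126 127 127 128 129 133  61  59  66 110 138 135 135 136 137
 137 139]
edgeR 154 153.5 [122 121 120 120 120 121 122 123 128  63  64  73 116 135 133 133 134 133
 134 135]
upL 274 280.5 [125 124 122 119 117 121 124 127 128 128 126 148 158 157 155 150 144 139
 134 129 124 119]
upR 291 280.5 [130 130 129 128 126 126 127 127 127 128 127 145 154 153 154 149 141 134
 127 120 113 105]
line deck pts [array([ -59. , -104.9,   13. ]), array([-59.1, 104.3,  13. ]), array([ -28.4, -104.6,   13. ]), array([-28.5, 104.2,  13. ])]
[[-57.8 -79.6  14.8]
 [-58.1  69.3  14.8]
 [  1.5 -80.1   4.9]
 [  1.2  70.4   4.9]] 0.8804406186105744
```

```bash
python3 - <<'E'
from h import *
zt=float(np.load("zt.npy"))
movel(W([13.7,-3,zt]),v=30)
movel(W([22,-3,zt]),v=80);movel(W([35,-3,zt+60]),v=150)
s=snapshot("wrist");pickle.dump(s,open("w3.pkl","wb"))
p=[425,-168,260];move_to(p,down(np.pi/2))
s=snapshot("wrist");pickle.dump(s,open("w4.pkl","wb"));print(get_obs()["time"])
a=pickle.load(open("w3.pkl","rb"))["frame"];v=np.hstack([cv2.resize(a,(400,300)),cv2.resize(s["frame"],(400,300))])
cv2.imwrite("pics/w34.png",np.clip(v*1.4,0,255).astype(np.uint8))
f=s["frame"];hsv=cv2.cvtColor(f,cv2.COLOR_BGR2HSV);print(hsv[::60,::80,:].tolist()[2:5])
E
```

```text
7.0333
[[[2, 213, 104], [43, 15, 155], [38, 13, 156], [40, 14, 160], [40, 15, 157], [107, 232, 135], [40, 15, 154], [38, 14, 149]], [[34, 12, 153], [39, 11, 160], [39, 12, 155], [34, 14, 149], [110, 195, 119], [47, 15, 157], [37, 15, 156], [38, 13, 152]], [[15, 177, 101], [45, 10, 154], [34, 12, 151], [30, 13, 156], [33, 16, 147], [38, 14, 150], [50, 13, 122], [14, 124, 64]]]
```

View pics/w34.png

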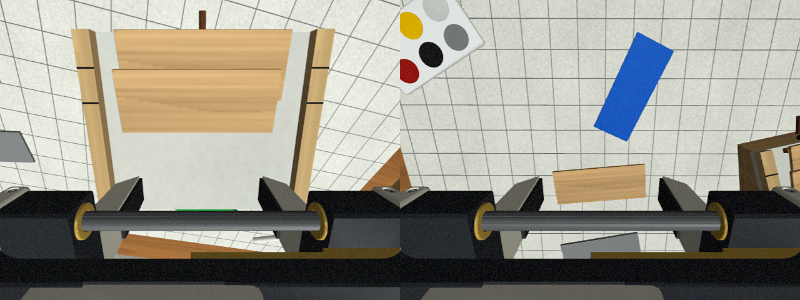

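Left half: the strip lies square on the lower lines. Right half: the plain wooden strip on the offcut, at full-image pixel (320,295), is the chosen part, with blue at (373,140) and grey at (320,390) as decoys. Next I'll extract its corners.

```bash
cat > m.py <<'E'
from h import *
def quad(s,z,roi):
    x0,x1,y0,y1=roi;hsv=cv2.cvtColor(s["frame"],cv2.COLOR_BGR2HSV)
    m=cv2.inRange(hsv,(8,70,85),(22,255,255));k=np.zeros_like(m);k[y0:y1,x0:x1]=m[y0:y1,x0:x1]
    k=cv2.morphologyEx(k,cv2.MORPH_OPEN,np.ones((3,3)))
    c=max(cv2.findContours(k,0,1)[0],key=cv2.contourArea)
    a=cv2.approxPolyDP(c,8,True)[:,0,:].astype(float)
    pts=np.array([at_z(s,u,v,z)[:2] for u,v in c[:,0,:]],np.float32)
    return a,cv2.minAreaRect(pts)
if __name__=="__main__":
    s=pickle.load(open("w4.pkl","rb"))
    a,r=quad(s,23,(230,420,245,345));print(a.tolist(),r)
    print(np.round([at_z(s,u,v,23) for u,v in a],1).tolist())
    t=pickle.load(open("top0.pkl","rb"));a,r=quad(t,23,(350,450,250,305));print(a.tolist(),r)
    s=pickle.load(open("w3.pkl","rb"));g=cv2.cvtColor(s["frame"],cv2.COLOR_BGR2GRAY).astype(float)
    for c0,c1 in((200,260),(380,430)):
        p=g[100:125,c0:c1].mean(1);q=g[198:222,c0:c1].mean(1);print(100+p.argmin(),p.astype(int),198+np.diff(q).argmax()+.5)
E
python3 m.py
```

```text
[[391.0, 263.0], [244.0, 275.0], [252.0, 324.0], [392.0, 315.0]] ((506.0652160644531, -166.58743286132812), (59.8570442199707, 149.63539123535156), 5.3688788414001465)
[[469.8, -95.1, 23.0], [483.2, -243.3, 23.0], [539.6, -238.4, 23.0], [528.5, -90.3, 23.0]]
[[371.0, 264.0], [371.0, 288.0], [434.0, 290.0], [433.0, 266.0]] ((506.3646240234375, -166.108154296875), (58.596160888671875, 147.46665954589844), 5.201234817504883)
110 [119 120 119 120 120 120 122 124 125 124  70  93 132 132 132 133 135 136
 138 139 139 140 139 137 135] 211.5
110 [119 120 120 118 117 117 117 118 120 113  63 103 133 130 130 131 131 133
 135 137 136 136 135 134 132] 211.5
```

```bash
python3 - <<'E'
from h import *
a=0.091;q=down(a);c=np.array([506.1,-166.5])
g=lambda z:[c[0],c[1],z]
move_to(g(66+60),q)
movel(g(66+19.5),v=60)
dwell(.2);o=get_obs();print(o["tcp_pos"],o["ft_force"])
dz=o["tcp_pos"][2]-85.5
if abs(dz)>.4: movel(g(85.5-dz),v=20);print("corr",dz,get_obs()["tcp_pos"])
clamp();o=get_obs();print("opening",o["opening"],o["tcp_pos"],o["time"])
movel(g(200),v=150)
t=np.radians(7);xs=DR@np.array([np.cos(t),0,-np.sin(t)]);n=np.cross(xs,DR[:,1]);Q=quat(np.c_[xs,-DR[:,1],-n])
low=np.array([-29.2+3,-2,9.9+1.5])      # target of underside lower corner, biased 3 mm up
ctr=W(low)+30*xs;tcp=ctr+n*67.5;np.savez("place.npz",tcp=tcp,n=n,xs=xs,Q=Q)
print("ik",ik(tcp,Q) is not None,tcp,Dk(tcp))
move_to(tcp+n*80,Q)
o=get_obs();print("opening",o["opening"],o["time"])
s=snapshot("wrist");pickle.dump(s,open("w5.pkl","wb"));t_=snapshot("scene");pickle.dump(t_,open("s5.pkl","wb"))
x=cv2.resize(t_["frame"][110:290,260:500],(533,400));v=np.hstack([x,cv2.resize(s["frame"],(267,200)).repeat(1,0) if 0 else cv2.copyMakeBorder(cv2.resize(s["frame"],(267,200)),0,200,0,0,0)])
cv2.imwrite("pics/w5.png",np.clip(v*1.4,0,255).astype(np.uint8))
E
```

```text
[ 506.42672682 -166.57353968   85.92278946] [-0.00867889 -1.18875417  0.49460414]
corr 0.42278946257528105 [ 506.14235566 -166.51668481   85.20193595]
opening 59.24352998571154 [ 506.12556075 -166.50701709   85.08544405] 10.275
ik True [478.07067781 160.30442835 177.72990378] [11.80256523 -2.         74.74078493]
opening 59.04168467684513 12.45
```

View pics/w5.png

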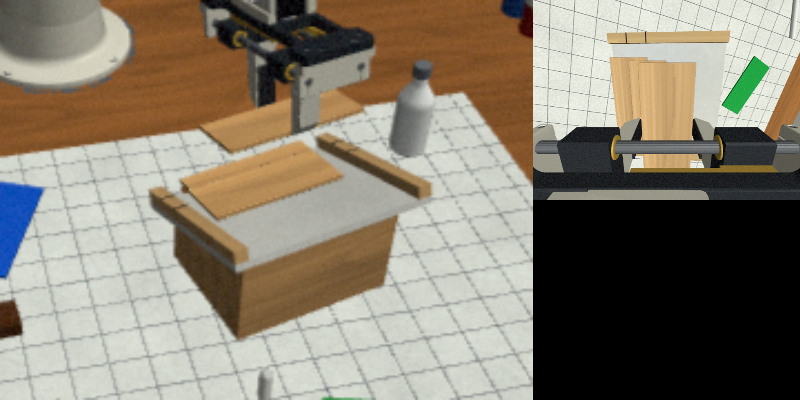

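The strip is held square in the fingers above the roof, with the opening at 59 mm. Now I'll lower and release it.

```bash
python3 - <<'E'
from h import *
p=np.load("place.npz");tcp,n=p["tcp"],p["n"]
movel(tcp+n*10,v=100)
hit=movel(tcp,v=20,guard=6)
dwell(.2);o=get_obs();print(hit,Dk(o["tcp_pos"])-Dk(tcp),o["ft_force"],o["opening"])
let_go();dwell(.2)
o=get_obs();print(o["opening"],o["ft_force"],o["time"])
movel(o["tcp_pos"]+n*90,v=120)
zt=float(np.load("zt.npy"))
move_to(W([75,-3,zt+60]),QD())
s=snapshot("wrist");pickle.dump(s,open("w6.pkl","wb"));print(get_obs()["time"])
cv2.imwrite("pics/w6.png",np.clip(s["frame"]*1.4,0,255).astype(np.uint8))
E
```

```text
False [0.08417915 0.03680923 0.06325197] [ 0.47718032  0.61914107 -0.93059005] 58.75860516887541
91.74330306868686 [-0.4108158  -0.59962688 -1.19751632] 15.175
17.4
```

View pics/w6.png

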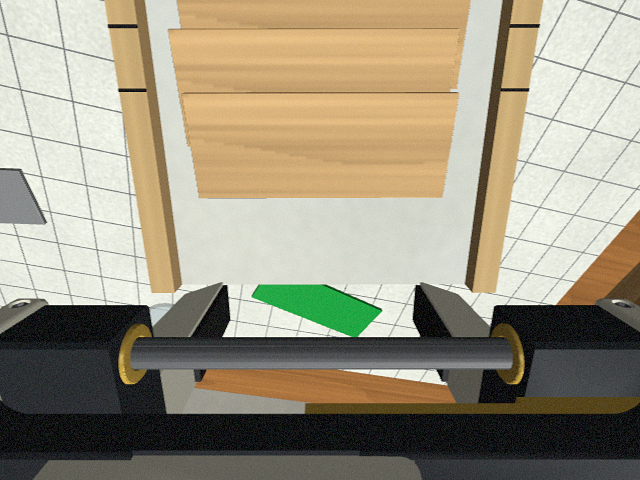

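The upper strip lies lapped and square. Its lower edge runs (183,93)-(459,93) and the upper lines are at (132,90) and (515,90). The lower strip's lower edge is at row 29 and the lower lines are at row 25.

```bash
cat > chk.py <<'E'
from h import *
def edge(g,r0,r1,c0,c1,up=False):
    p=g[r0:r1,c0:c1].mean(1);d=np.diff(p);return r0+(p.argmin() if not up else d.argmax()+.5)
def top_line(s,px,nom):
    pts,dx=strip_pts(s,px,nom);return np.round(pts,1).tolist()
E
python3 - <<'E'
from chk import *
s=pickle.load(open("w6.pkl","rb"));g=cv2.cvtColor(s["frame"],cv2.COLOR_BGR2GRAY).astype(float)
R=[edge(g,85,101,200,250),edge(g,85,101,390,450),edge(g,190,205,210,260,1),edge(g,190,205,390,435,1)];L=[edge(g,22,37,190,240),edge(g,22,37,390,450)]
print(R,L)
def dk(u,v,nom):return np.round(Dk(on_plane(s,u,v,W(np.array(nom)+2.5*NS),DR@NS)),1)
U=[0.8,0,7.4];Lw=[-29.6,0,7.4]
print("upper: want -28.4 (low top corner), 30.8",[dk(u,v,U) for u,v in((225,R[0]+.5),(420,R[1]+.5),(235,R[2]),(412,R[3]))])
print("lower: want -58.8",[dk(u,v+.5,Lw) for u,v in((215,L[0]),(420,L[1]))])
print("lines",[np.round(Dk(on_plane(s,u,v,W([0,0,13]),DR[:,2])),1) for u,v in((132,90),(514,90),(123,25.5),(524,25.5))])
c,d=ray(s,320,145);print("height resid",Dk(dep(s,320,145)),dk(320,145,U))
E
```

```text
[np.int64(92), np.int64(92), np.float64(198.5), np.float64(196.5)] [np.int64(28), np.int64(28)]
upper: want -28.4 (low top corner), 30.8 [array([-27.4, -53.4,  14.7]), array([-27.3,  52.2,  14.6]), array([ 32.5, -54.7,   4.6]), array([31.3, 54.8,  4.8])]
lower: want -58.8 [array([-57.9, -56. ,  14.7]), array([-57.8,  49.6,  14.7])]
lines [array([ -28.9, -104.3,   13. ]), array([-28.7, 103.7,  13. ]), array([ -59.7, -103.9,   13. ]), array([-59.6, 103.8,  13. ])]
height resid [ 0.23833696 -2.0198362  10.95985768] [ 0.3 -2.  10. ]
```

```bash
python3 - <<'E'
from h import *
print(np.round(get_obs()["ft_force"],1));finish_job()
E
```

```text
[-0.2  0.4 -0.6]
the job is handed in; nothing more can be done
```

Both strips are laid in their courses and the job is handed in, after about 17.4 s of robot time.

- **Lower strip:** I slid it down the slope by pushing its upper edge with the open fingers, without lifting it. Its lower edge ended about 1 mm above nominal, with no measurable skew.
- **Upper strip:** I gripped the plain wooden strip off the offcut by its long edges and laid it over the lower one. I aimed 3 mm high to leave room for a corrective push. It landed about 1 mm above nominal, so I skipped the push.
- **Upper strip skew:** The lower edge measured square, about 0.001 rad. The upper edge gave about 0.01 rad from a rougher pixel reading. Both are well inside the 0.06 rad limit.
- **Flatness:** Depth at mid-strip was within 1 mm of the expected lapped surface.

In the last wrist view the pencil lines measured up to 0.7 mm from their stated positions, within the calibration error. The arm was raised clear of everything when I handed in.

I did not check the jar, palette or glue bottle in a final picture, but no planned path went near them.

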